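# Clamp the mixing bowl and offer the heavier beater

## Task

Get ready to beat a stiff dough: first crank the bowl clamp clockwise until its sprung jaw presses the melamine bowl firmly against the two stop pads. Then lift each of the two look-alike steel beaters in turn to feel which is heavier; stand the lighter one upright on the counter again, and finish with the heavier one in the gripper, held still and upright over the middle of the bowl, its foot a few centimetres above the rim and touching nothing. Do not let go of it: the program ends while holding it; leave the other things on the counter where they are and do not knock a beater over.

Things in the scene. Friction and masses are not known exactly. Their poses are not given: they have to be found in the camera images.
- clamp: Bowl clamp screwed to the counter: an aluminium base 150 x 275 mm, 10 mm thick, with two fixed rubber stop pads at its -y end and a turquoise gear post (60 x 60 mm, top at 90 mm) at its +y end. Origin on the counter under the middle of the clamped bowl; its y axis runs from the stop pads to the gear post, z up.
- crank_axis (a point): Point on the upright axis of the crank, at the height of the middle of the crank's grip (125 mm above the counter), 150 mm from the clamp's origin along the clamp's +y.
- crank_knob (a point): Centre of the crank's upright wooden grip: 22 mm in diameter, 42 mm tall, spinning freely on its pin, 45 mm from the crank axis; centre 125 mm above the counter. The steel crank arm lies just below the grip, top 103 mm above the counter.
- crank (a joint): Crank angle, rad, 0 to 5.0 (hard stop), growing clockwise from above; starts at 0 to 1.2. Each rad drives the jaw 8 mm to the bowl. With the bowl at the stop pads the jaw's pad meets it at about 3.5; then its spring gives about 1 N per mm (4.2 is firm, 4.6 about 9 N, 5.0 12 N). It stays where it is left; turning takes 5 to 7 N at the grip.
- jaw: Moving jaw of the clamp, a dark steel block with a sprung rubber pad in front, driven by the crank along the clamp's -y. Its origin coincides with the clamp's origin when the crank reads 0.
- bowl_rim (a point): Middle of the mouth of the cream melamine mixing bowl, loose on the clamp base; rim 160 mm in diameter and 75 mm above the bowl's underside (85 mm above the counter); foot 110 mm in diameter with upright walls 32 mm high. It starts a few mm short of the stop pads.
- beater_a_hub (a point): One of two steel beaters that look alike, upright on flat feet (one 0.35-0.5 kg, the other 0.14-0.2 kg; neither name nor place tells which). Point: centre of the hub, the place to grip, a cylinder 32 mm in diameter, 42 mm tall, 96 mm above the foot's underside. Below: wires within 29 mm of the axis and a 52 mm round foot; a 9 mm shank rises 40 mm above the point. z is up.
- beater_b_hub (a point): One of two steel beaters that look alike, upright on flat feet (one 0.35-0.5 kg, the other 0.14-0.2 kg; neither name nor place tells which). Point: centre of the hub, the place to grip, a cylinder 32 mm in diameter, 42 mm tall, 96 mm above the foot's underside. Below: wires within 29 mm of the axis and a 52 mm round foot; a 9 mm shank rises 40 mm above the point. z is up.
- mixer: Pink hand mixer lying on the counter's far side, 210 x 86 mm, 150 mm high; origin under its middle. Leave alone.
- crock: Short blue ceramic crock 108 mm in diameter, 115 mm tall, with a wooden spatula upright in it, top at 275 mm; origin under its middle. Leave alone.
- jar: Amber glass jar with a wooden lid, 72 mm in diameter, 100 mm tall; origin under its middle. Leave alone.
- mug: Terracotta mug 82 mm in diameter, 90 mm tall; origin under its middle. Leave alone.
Not all that is in view belongs to the job. Leave any purple look-alike of the part that bears beater_a_hub alone. Leave any yellow look-alike of the part that bears beater_b_hub alone.

How it is judged:
On the way, in this order (a step that is already met when the one before it is completed fails the run):
1. the jaw presses the bowl against the stop pads with more than 5 N (contact force between jaw and bowl above 5 N and y of bowl_rim in the frame of clamp below 0.004 m), for 0.2 s.
2. the lighter beater is lifted by the fingers, foot at least 20 mm clear of the counter, while the heavier stands (weighing on the counter with over 2.7 N) (((height (world z) of beater_a_hub above 0.116 m and contact force between beater_a and the fingers above 0.5 N and contact force between beater_b and anything else above 2.7 N and contact force between beater_b and the fingers below 0.05 N) or (height (world z) of beater_b_hub above 0.116 m and contact force between beater_b and the fingers above 0.5 N and contact force between beater_a and anything else above 2.7 N and contact force between beater_a and the fingers below 0.05 N))), for 0.2 s.
3. the lighter beater (under 2.7 N on the counter) stands upright there again, let go (((height (world z) of beater_a_hub between 0.09 and 0.102 m and angle between beater_a_hub's own z axis and vertical below 0.1 rad and contact force between beater_a and the fingers below 0.05 N and contact force between beater_a and anything else between 0.8 and 2.7 N) or (height (world z) of beater_b_hub between 0.09 and 0.102 m and angle between beater_b_hub's own z axis and vertical below 0.1 rad and contact force between beater_b and the fingers below 0.05 N and contact force between beater_b and anything else between 0.8 and 2.7 N))), for 0.2 s.
At the end, for the whole second after the job is handed in: Jaw presses bowl onto stops (over 5 N, bowl within 4 mm of its seat); lighter beater upright on the counter, let go, at rest; heavier one held still by the fingers, upright within 0.2 rad, axis within 40 mm of the bowl's middle, foot 5 to 99 mm above the rim, touching neither bowl nor clamp (all of step 1 and linear speed of each of beater_a, beater_b below 0.02 m/s and ((horizontal distance between beater_a_hub and bowl_rim below 0.04 m and height (world z) of beater_a_hub between 0.186 and 0.28 m and angle between beater_a_hub's own z axis and vertical below 0.2 rad and contact force between beater_a and the fingers above 0.5 N and contact force between beater_a and bowl below 0.05 N and contact force between beater_a and clamp below 0.05 N and height (world z) of beater_b_hub between 0.09 and 0.102 m and angle between beater_b_hub's own z axis and vertical below 0.1 rad and contact force between beater_b and the fingers below 0.05 N and contact force between beater_b and anything else between 0.8 and 2.7 N) or (horizontal distance between beater_b_hub and bowl_rim below 0.04 m and height (world z) of beater_b_hub between 0.186 and 0.28 m and angle between beater_b_hub's own z axis and vertical below 0.2 rad and contact force between beater_b and the fingers above 0.5 N and contact force between beater_b and bowl below 0.05 N and contact force between beater_b and clamp below 0.05 N and height (world z) of beater_a_hub between 0.09 and 0.102 m and angle between beater_a_hub's own z axis and vertical below 0.1 rad and contact force between beater_a and the fingers below 0.05 N and contact force between beater_a and anything else between 0.8 and 2.7 N))); the arm keeps its last pose, push and grip.
It fails at once if a beater is knocked over (angle between any of beater_a_hub, beater_b_hub's own z axis and vertical above 0.7 rad).
It fails at once if mixer, crock, jar or mug pushed by more than 30 mm (distance of any of mixer, crock, jar, mug from where it was at the start of the episode above 0.03 m).
It also fails if it takes over 72 s, if anything falls off the work surface, if the arm or the gripper's body presses on something with over 40 N, if the wrist force passes 120 N, or if a joint passes its speed limit or range.

## Robot

A 6-joint arm with a two-finger parallel gripper is mounted at the origin on the work surface. World frame = base frame: x ahead of the robot, y to its left, z up, the work surface at z = 0. Lengths are in m, angles in rad, forces in N, time in s.
With the tool pointing down it reaches from about 0.4 to 0.925 m from the base axis. Payload 12.5 kg.
Tool frame: the origin (TCP) lies midway between the tips of the shut fingers; the grasp point (between the pads) lies 19 mm behind it (pinch_z is the z of the grasp point in the tool frame, in m); z points along the fingers, y is the direction in which the jaws open and shut (so a half turn about z gives the same grasp; the last joint's range is limited). The gripper opens to 95 mm and grips with 3 to 60 N. Pads are 20 mm wide; open, the fingers measure 119 mm over their backs; the gripper's body (75 mm by 180 mm) begins 59 mm behind the grasp point.
Start: joints at [1.068, 0.491, 1.559, -0, 1.092, -0.106], TCP at [0.242, 0.576, 0.215] pointing down, gripper open.
Joint ranges: [-3.1, 3.1], [-0.84, 2.19], [0.05, 2.79], [-1.13, 4.28], [0.06, 2.93], [-2.69, 2.69]. Speed limits (rad/s): [2.22, 2.22, 2.79, 3.14, 3.14, 3.14].

## Interface

Orientations are given as [roll, pitch, yaw] about the fixed x, y, z axes, in that order (R = Rz(yaw) Ry(pitch) Rx(roll)).
In Python, from rig import read_state, get_image, close_job, pinch_z gives the robot as it stands. The module is installed in compiled form; this text tells all that it offers.
- The arm moves only by the tool jog_arm, never from a script. Its argument "targets" is a list that holds one entry, the list of rows, each a list of 7 numbers: the shift along the tool's x, y, z in mm, then the turn, a rotation vector about the tool's x, y, z in rad, then the opening, from 0 (shut) to 1 (fully open). In form: [[[tx, ty, tz, ax, ay, az, jaw], ...]]. A call has exactly 5 rows; each row shifts and turns the pose as measured when the row begins, along the tool's axes as they then stand; what a row does not reach is not made up. A row lasts 1/12 s, in which the tool goes at most 41.7 mm and 7.16 degrees, less where a joint would pass 70% of its speed; a pose out of reach is approached as far as the arm can. A call with a gripper value outside its range is refused whole. The fingers move at their own pace and stop on an object; "squeeze" is the grip in N (left out, the last holds). Time passes only in rows, so rows that do not move let the fingers close, or fill a call up. It gives the time, the measured TCP pose, the force and the opening at its end, in the units of the state.
- read_state(): the state, without advancing time (a new reading comes with each control period).
- get_image(name): name is "side" or "top" or "wrist"; returns a dict with "frame" (420x560x3 uint8, blue, green, red), "depth" (420x560 float32, m along the optical axis (not along the pixel's ray), 0 where there is no reading), "K" (3x3 intrinsics, pixels), "pose" (4x4, takes a point from camera to world coordinates). Camera axes: x right, y up, looking along -z (the intrinsics and any distortion apply to the point x, -y, -z); pixel columns grow to the right and rows downward; lengths in m; the calibration is good to about 2 mm. A picture is of the moment at which its call begins.
- close_job(): hands the job in, once; it reports no verdict.
The state is a dict: "time_s": time; "qpos": joint angles; "qvel": joint speeds; "effort": joint torques, N m; "tool_pos": TCP position; "orientation": TCP orientation; "wrist_force": force on the tool from outside, world axes, zero at the start; "ft_torque": the same for the moment, N m; "grip_width": finger opening in m.
Only numpy, scipy, OpenCV 4.12 (cv2) and the standard library are available. Lean on these libraries where they do the work, as an engineer would, in place of code of your own. Each camera call takes 0.05 s, during which the arm holds its last target. There are 200 camera calls.

## Working session

There is one attempt and no reset: what is moved stays moved. The work goes in short steps, Python scripts to look and compute and a tool call to move; the robot and the scene stay as the last step left them, time stands still between calls to the robot, and variables do not carry over. Pictures are saved under pics/ and viewed, about 8 in all and at most 12, crops included, and the job is handed in when it is done.

Besides the shell and the picture viewer there is one more tool, called after "Request:" by a JSON object that holds its "name" and its "arguments", one argument or row to a line. jog_arm: Moves the arm, as the interface text tells. Its arguments: {"type":"object","properties":{"targets":{"type":"array","items":{"type":"array","items":{"type":"array","items":{"type":"number"}}}},"squeeze":{"type":"number"}},"required":["targets"]}

```bash
mkdir -p pics; cat > h.py <<'E'
import numpy as np, cv2
from rig import read_state, get_image, close_job, pinch_z
def snap(n,tag):
    im=get_image(n); np.savez('pics/%s.npz'%tag,**im); cv2.imwrite('pics/%s.png'%tag,im['frame']); return im
def pt(im,u,v,z=None):
    K,T=im['K'],np.array(im['pose'])
    r=np.array([(u-K[0,2])/K[0,0],-(v-K[1,2])/K[1,1],-1.])
    d=float(im['depth'][int(v),int(u)])
    o=T[:3,3]; w=T[:3,:3]@r
    return o+w*(d if z is None else (z-o[2])/w[2])
E
python3 - <<'E'
from h import *
for n in('top','side'): im=snap(n,n+'0'); print(n,im['pose'].round(3).tolist(),im['K'].tolist())
print(read_state(),pinch_z)
E
```

```text
top [[-0.025, 0.992, -0.122, 0.446], [-0.999, -0.022, 0.028, -0.068], [0.025, 0.123, 0.992, 1.285], [0.0, 0.0, 0.0, 1.0]] [[481.0262878829856, 0.0, 275.90345000564906], [0.0, 481.0262878829856, 211.61800634902553], [0.0, 0.0, 1.0]]
side [[-0.987, 0.105, -0.123, 0.496], [-0.161, -0.709, 0.687, 0.574], [-0.015, 0.698, 0.716, 0.788], [0.0, 0.0, 0.0, 1.0]] [[458.68098404931584, 0.0, 283.70684844333323], [0.0, 458.68098404931584, 209.5598777455739], [0.0, 0.0, 1.0]]
{'time_s': 0.1, 'qpos': array([ 1.06841886e+00,  4.91441012e-01,  1.55937883e+00, -1.14474099e-05,
        1.09169718e+00, -1.05594481e-01]), 'qvel': array([ 0.00042239, -0.00042158, -0.00251205,  0.00158645, -0.00059228,
       -0.00034566]), 'effort': array([ 1.81439926e-03, -6.13621902e+01, -2.58602911e+01,  6.94278697e-02,
        4.70030308e-02, -1.82033614e-05]), 'tool_pos': array([0.24140978, 0.57626662, 0.21415972]), 'orientation': array([-3.14067236e+00, -8.73299361e-05,  2.74481491e+00]), 'wrist_force': array([-1.05342231,  0.43353935, -0.51281091]), 'ft_torque': array([ 0.03211968,  0.01309089, -0.02015363]), 'grip_width': 0.09489184429920827} -0.0188
```

View pics/top0.png

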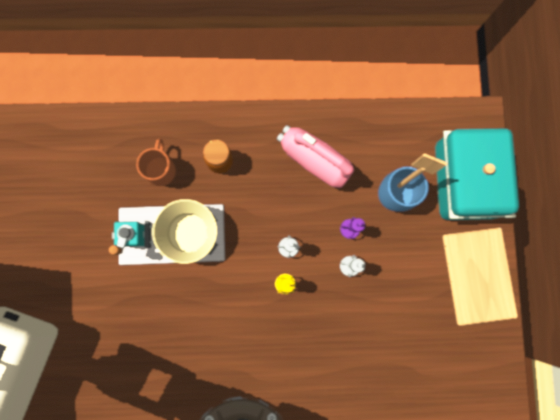

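View pics/side0.png

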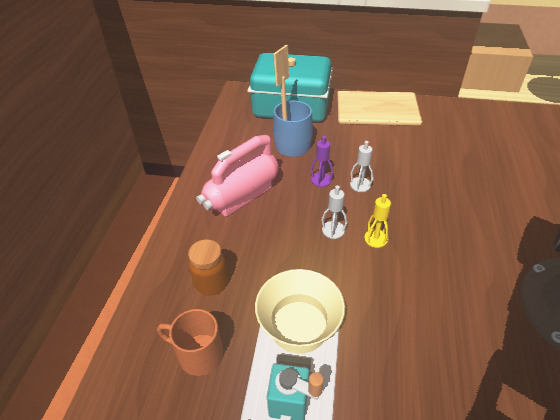

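The steel beaters are at top (289,247) and (352,266). The purple (352,228) and yellow (285,284) ones are decoys, since the description calls for steel. The bowl is at (186,232), the gear post at (128,234), and the crank grip at about (113,250). I'll confirm these in one enlarged crop.

```bash
python3 - <<'E'
from h import *
t=np.load('pics/top0.npz');s=np.load('pics/side0.npz')
a=cv2.resize(t['frame'][190:280,95:235],None,fx=5,fy=5,interpolation=cv2.INTER_CUBIC)[:,:700]
b=cv2.resize(t['frame'][210:300,265:375],None,fx=3,fy=3,interpolation=cv2.INTER_CUBIC)
c=np.zeros((450,800,3),np.uint8)
a=cv2.resize(a,(466,300));c[:300,:466]=a;c[:270,470:800]=b
d=cv2.resize(s['frame'][350:420,240:340],None,fx=2,fy=2);c[305:445,:200]=d
cv2.imwrite('pics/crop1.png',c)
for n,u,v in [('bA',289,241),('bB',352,260),('bA',290,247),('bB',352,267),('yel',285,284),('pur',352,228),('knob',113,250),('post',125,228),('bowlin',186,236)]:
    print(n,u,v,pt(t,u,v).round(3))
for n,u,v in [('hA',336,200),('hB',364,156),('knob',316,380),('knobtop',316,375)]: print('side',n,pt(s,u,v).round(3))
# masks: base corners, bowl rim via depth
H=np.array([[pt(t,u,v) for u in range(560)] for v in range(420)])
np.save('pics/H.npy',H)
z=H[...,2]
m=(z>.08)&(z<.092);m[:, :148]=0;m[:,225:]=0;m[:190]=0;m[270:]=0
p=H[m];print('rim',len(p),cv2.fitEllipse((p[:,:2]*1000).astype(np.float32)),p.mean(0))
m=(z>.006)&(z<.016);m[:,:112]=0;m[:,230:]=0;m[:200]=0;m[270:]=0
p=H[m];print('base',len(p),cv2.minAreaRect((p[:,:2]*1000).astype(np.float32)))
for n,(u0,u1,v0,v1) in {'A':(270,305,225,265),'B':(335,372,245,285),'knob':(100,122,238,262)}.items():
    q=H[v0:v1,u0:u1].reshape(-1,3); 
    lo,hi=((.08,.118) if n!='knob' else (.13,.155))
    k=q[(q[:,2]>lo)&(q[:,2]<hi)];print(n,len(k),k.mean(0).round(4) if len(k) else '', k.min(0).round(3),k.max(0).round(3))
E
```

```text
bA 289 241 [ 0.517 -0.131  0.116]
bB 352 260 [ 0.468 -0.287  0.094]
bA 290 247 [ 0.503 -0.133  0.113]
bB 352 267 [ 0.451 -0.282  0.116]
yel 285 284 [ 0.414 -0.118  0.129]
pur 352 228 [ 0.545 -0.286  0.117]
knob 113 250 [0.504 0.284 0.144]
post 125 228 [0.558 0.267 0.109]
bowlin 186 236 [0.543 0.135 0.014]
side hA [ 0.508 -0.117  0.113]
side hB [ 0.456 -0.28   0.106]
side knob [0.506 0.289 0.147]
side knobtop [0.507 0.281 0.147]
rim 486 ((550.7886962890625, 128.5273895263672), (151.83033752441406, 152.26287841796875), 2.3172552585601807) [0.55168227 0.13336372 0.08403331]
base 2590 ((548.8909912109375, 177.00885009765625), (175.09371948242188, 302.1727294921875), 1.2980337142944336)
A 88 [ 0.5078 -0.1311  0.1133] [ 0.493 -0.148  0.08 ] [ 0.525 -0.117  0.118]
B 114 [ 0.4554 -0.2916  0.1101] [ 0.44 -0.31  0.08] [ 0.47  -0.279  0.118]
knob 78 [0.5058 0.2832 0.1441] [0.495 0.274 0.131] [0.516 0.294 0.152]
```

View pics/crop1.png

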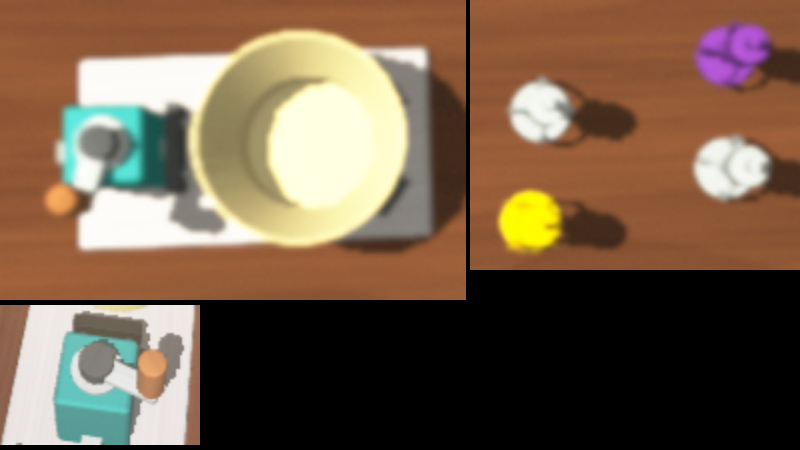

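The crop confirms two silver beaters next to the purple and yellow decoys, the crank hub at about (126,233), and the grip at about (113.6,250) on the -x side of the axis. Next I'll work out the clamp axis and refine the hub positions.

```bash
python3 - <<'E'
from h import *
t=np.load('pics/top0.npz');s=np.load('pics/side0.npz')
k=466/140.
f=lambda x,y:(95+x/k,190+y/k)
print('hub top',pt(t,126,233).round(4))
for c in [(80,60),(80,247),(428,47),(432,237)]: print('base',pt(t,*f(*c),z=.01).round(4))
print('knob',pt(t,*f(62,199),z=.146).round(4))
H={'top':np.load('pics/H.npy'),'side':np.array([[pt(s,u,v) for u in range(560)] for v in range(420)])}
for n,c in {'A':(.506,-.132),'B':(.454,-.289),'knob':(.505,.284),'hub':(.548,.277)}.items():
  for cam in H:
    q=H[cam].reshape(-1,3); q=q[np.hypot(q[:,0]-c[0],q[:,1]-c[1])<.026]
    q=q[(q[:,2]>(.109 if n in'AB' else .112 if n=='hub' else .138))&(q[:,2]<(.121 if n in 'AB' else .152))]
    if len(q): print(n,cam,len(q),q.mean(0).round(4),((q.min(0)+q.max(0))/2).round(4),np.ptp(q,0).round(3))
q=H['side'].reshape(-1,3);m=(q[:,2]>.082)&(q[:,2]<.09)&(abs(q[:,0]-.55)<.1)&(abs(q[:,1]-.13)<.088);p=q[m]
print('rim side',cv2.fitEllipse((p[:,:2]*1000).astype(np.float32)),np.ptp(p,0),((p.min(0)+p.max(0))/2))
E
```

```text
hub top [0.5464 0.265  0.1077]
base [0.6215 0.3118 0.01  ]
base [0.4733 0.3096 0.01  ]
base [0.6261 0.0352 0.01  ]
base [0.4744 0.0338 0.01  ]
knob [0.5043 0.2825 0.146 ]
A top 117 [ 0.5085 -0.1327  0.1168] [ 0.5088 -0.1334  0.1158] [0.031 0.03  0.01 ]
A side 144 [ 0.5093 -0.1275  0.1162] [ 0.5095 -0.1316  0.115 ] [0.031 0.035 0.012]
B top 119 [ 0.4553 -0.2946  0.1166] [ 0.455  -0.2949  0.1154] [0.029 0.03  0.011]
B side 109 [ 0.456  -0.2889  0.1161] [ 0.456  -0.2934  0.115 ] [0.03  0.033 0.012]
knob top 71 [0.5058 0.2837 0.1451] [0.5062 0.2843 0.1453] [0.019 0.02  0.012]
knob side 195 [0.5062 0.2879 0.1457] [0.5064 0.2864 0.1437] [0.021 0.022 0.011]
hub top 8 [0.5509 0.2702 0.113 ] [0.5498 0.2706 0.1136] [0.022 0.018 0.003]
hub side 8 [0.5548 0.2745 0.1125] [0.5525 0.2742 0.1125] [0.017 0.022 0.001]
rim side ((551.5165405273438, 130.02865600585938), (152.73960876464844, 153.78472900390625), 8.83155632019043) [0.15779046 0.15854913 0.00684501] [0.55160403 0.12969879 0.08542565]
```

Request:
{"name": "jog_arm", "arguments": {
  "targets": [
    [[0, 0, 0, 0, 0, -0.1, 1], [0, 0, 0, 0, 0, -0.1, 1], [0, 0, 0, 0, 0, -0.1, 1], [0, 0, 0, 0, 0, -0.1, 1], [0, 0, 0, 0, 0, 0, 1]]
  ],
  "squeeze": 30
}}

```text
time_s: 0.52
tool_pos: [0.241, 0.5755, 0.2122]
orientation: [-3.137, -0.002, -3.121]
wrist_force: [-0.3, 0.3, -0.2]
grip_width: 0.0951
```

Request:
{"name": "jog_arm", "arguments": {
  "targets": [
    [[-26, -29, 0, 0, 0, 0, 1], [-26, -29, 0, 0, 0, 0, 1], [-26, -29, 0, 0, 0, 0, 1], [-26, -29, 0, 0, 0, 0, 1], [-26, -29, 0, 0, 0, -0.02, 1]]
  ]
}}

```text
time_s: 0.93
tool_pos: [0.3723, 0.4322, 0.2105]
orientation: [-3.137, -0.004, -3.108]
wrist_force: [0.5, 0.2, 0.5]
grip_width: 0.0953
```

Request:
{"name": "jog_arm", "arguments": {
  "targets": [
    [[-26, -29, 0, 0, 0, 0, 1], [-26, -29, 0, 0, 0, 0, 1], [-26, -29, 0, 0, 0, 0, 1], [-26, -29, 0, 0, 0, 0, 1], [-20, -20, 0, 0, 0, 0, 1]]
  ]
}}

```text
time_s: 1.35
tool_pos: [0.5054, 0.2906, 0.2103]
orientation: [-3.136, -0.005, -3.126]
wrist_force: [-0.1, 0.0, -0.4]
grip_width: 0.0951
```

Request:
{"name": "jog_arm", "arguments": {
  "targets": [
    [[0, -3, 15, 0, 0, -0.02, 0.6], [0, -2, 25, 0, 0, 0, 0.6], [0, 0, 25, 0, 0, 0, 0.6], [0, 0, 15, 0, 0, 0, 0.6], [0, 0, 0, 0, 0, 0, 0.6]]
  ]
}}

```text
time_s: 1.77
tool_pos: [0.5112, 0.2785, 0.1278]
orientation: [-3.137, -0.002, -3.133]
wrist_force: [-0.3, 0.0, 0.1]
grip_width: 0.0673
```

```bash
python3 - <<'E'
from h import *
im=snap('wrist','w1');print(read_state()['tool_pos'],read_state()['wrist_force'])
s=snap('side','s1')
c=np.zeros((420,800,3),np.uint8);c[:,:400]=im['frame'][:,80:480]
c[:400,400:]=cv2.resize(s['frame'][300:420,230:350],(400,400));cv2.imwrite('pics/c2.png',c)
E
```

```text
[0.51158283 0.27875188 0.12901882] [-0.32621839 -0.14961708  0.21057976]
```

View pics/c2.png

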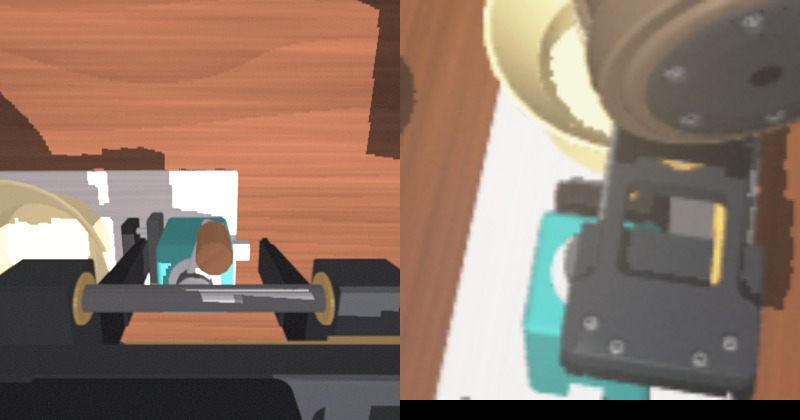

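The wrist view shows the wooden grip between the fingers at about (212,250), slightly to the +y side. I'll correct for that, lower and close.

Request:
{"name": "jog_arm", "arguments": {
  "targets": [
    [[5, 6, 0, 0, 0, 0, 0.6], [0, 0, 9, 0, 0, 0, 0.6], [0, 0, 8, 0, 0, 0, 0.6], [0, 0, 0, 0, 0, 0, 0.6], [0, 0, 0, 0, 0, 0, 0.6]]
  ]
}}

```text
time_s: 2.28
tool_pos: [0.5076, 0.2874, 0.1159]
orientation: [-3.141, 0.007, -3.133]
wrist_force: [-0.2, -0.4, -0.8]
grip_width: 0.0572
```

Request:
{"name": "jog_arm", "arguments": {
  "targets": [
    [[1, -2, 5, 0, 0, 0, 0.6], [0, 0, 0, 0, 0, 0, 0], [0, 0, 0, 0, 0, 0, 0], [0, 0, 0, 0, 0, 0, 0], [0, 0, 0, 0, 0, 0, 0]]
  ]
}}

```text
time_s: 2.7
tool_pos: [0.5067, 0.2852, 0.1108]
orientation: [-3.141, 0.008, -3.133]
wrist_force: [-0.2, 0.3, 0.0]
grip_width: 0.0357
```

Request:
{"name": "jog_arm", "arguments": {
  "targets": [
    [[0, 0, 0, 0, 0, 0, 0], [0, 0, 0, 0, 0, 0, 0], [0, 0, 0, 0, 0, 0, 0], [0, 0, 0, 0, 0, 0, 0], [0, 0, 0, 0, 0, 0, 0]]
  ]
}}

```text
time_s: 3.12
tool_pos: [0.5069, 0.285, 0.111]
orientation: [-3.141, 0.008, -3.134]
wrist_force: [-0.4, -0.0, -0.4]
grip_width: 0.0218
```

Request:
{"name": "jog_arm", "arguments": {
  "targets": [
    [[-3.3, 8.4, 0, 0, 0, 0, 0], [-4.9, 7.6, 0, 0, 0, 0, 0], [-6.3, 6.5, 0, 0, 0, 0, 0], [-7.4, 5.1, 0, 0, 0, 0, 0], [0, 0, 0, 0, 0, 0, 0]]
  ]
}}

```text
time_s: 3.53
tool_pos: [0.5275, 0.311, 0.111]
orientation: [-3.135, 0.002, -3.134]
wrist_force: [4.8, -0.2, 0.4]
grip_width: 0.0217
```

Request:
{"name": "jog_arm", "arguments": {
  "targets": [
    [[-8.2, 3.7, 0, 0, 0, 0, 0], [-8.8, 2, 0, 0, 0, 0, 0], [-9, 0.2, 0, 0, 0, 0, 0], [-8.9, -1.6, 0, 0, 0, 0, 0], [0, 0, 0, 0, 0, 0, 0]]
  ]
}}

```text
time_s: 3.95
tool_pos: [0.5593, 0.316, 0.1109]
orientation: [-3.134, -0.004, -3.133]
wrist_force: [3.9, -4.6, 0.6]
grip_width: 0.0214
```

Request:
{"name": "jog_arm", "arguments": {
  "targets": [
    [[-8.6, -2.8, 0, 0, 0, 0, 0], [-7.9, -4.4, 0, 0, 0, 0, 0], [-6.8, -5.9, 0, 0, 0, 0, 0], [-5.5, -7.1, 0, 0, 0, 0, 0], [0, 0, 0, 0, 0, 0, 0]]
  ]
}}

```text
time_s: 4.37
tool_pos: [0.5863, 0.2984, 0.1109]
orientation: [-3.139, -0.006, -3.132]
wrist_force: [2.0, -4.8, 0.2]
grip_width: 0.0214
```

Request:
{"name": "jog_arm", "arguments": {
  "targets": [
    [[-4.6, -7.8, 0, 0, 0, 0, 0], [-2.9, -8.5, 0, 0, 0, 0, 0], [-1.2, -8.9, 0, 0, 0, 0, 0], [0.6, -9, 0, 0, 0, 0, 0], [0, 0, 0, 0, 0, 0, 0]]
  ]
}}

```text
time_s: 4.78
tool_pos: [0.5946, 0.2667, 0.111]
orientation: [3.139, -0.002, -3.132]
wrist_force: [-0.8, -4.7, -1.0]
grip_width: 0.0213
```

```bash
python3 - <<'E'
from h import *
s=snap('side','s2');t=snap('top','t2');r=read_state();print(r['tool_pos'],r['wrist_force'])
c=np.zeros((440,800,3),np.uint8)
c[:400,:400]=cv2.resize(s['frame'][260:420,220:380],(400,400))
c[:300,400:]=cv2.resize(t['frame'][185:280,100:226],(400,300));cv2.imwrite('pics/c3.png',c)
E
```

```text
[0.59456241 0.26698199 0.11101209] [ 0.802409   -4.2251475  -0.80682807]
```

View pics/c3.png

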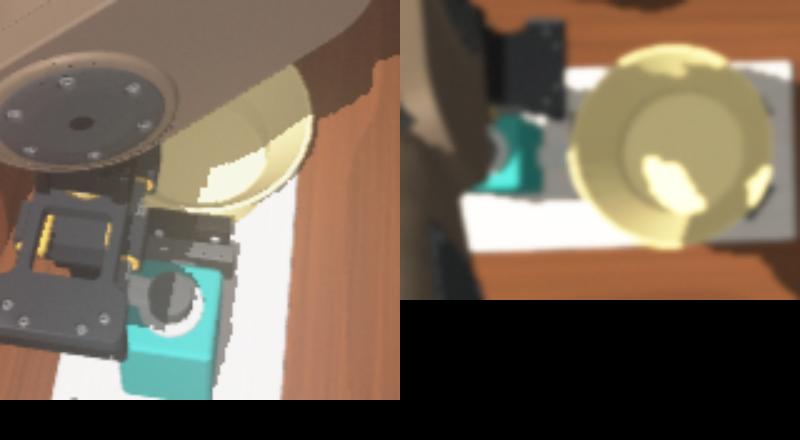

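The side view shows the jaw closing on the bowl, with the knob now on the +x side. I've turned about 2.96 rad and will go on in smaller steps.

Request:
{"name": "jog_arm", "arguments": {
  "targets": [
    [[1.9, -8.8, 0, 0, 0, 0, 0], [3.6, -8.3, 0, 0, 0, 0, 0], [5.2, -7.4, 0, 0, 0, 0, 0], [0, 0, 0, 0, 0, 0, 0], [0, 0, 0, 0, 0, 0, 0]]
  ]
}}

```text
time_s: 5.3
tool_pos: [0.5855, 0.2445, 0.1111]
orientation: [3.136, 0.004, -3.13]
wrist_force: [2.1, 0.8, -3.6]
grip_width: 0.0215
```

Request:
{"name": "jog_arm", "arguments": {
  "targets": [
    [[4.7, -4.9, 0, 0, 0, 0, 0], [5.3, -4.1, 0, 0, 0, 0, 0], [0, 0, 0, 0, 0, 0, 0], [0, 0, 0, 0, 0, 0, 0], [0, 0, 0, 0, 0, 0, 0]]
  ]
}}

```text
time_s: 5.72
tool_pos: [0.5776, 0.2365, 0.1111]
orientation: [3.136, 0.009, -3.129]
wrist_force: [0.6, -2.6, -0.1]
grip_width: 0.0215
```

```bash
python3 - <<'E'
from h import *
def rim(im):
    H=np.array([[pt(im,u,v) for u in range(130,240)] for v in range(180,280)]).reshape(-1,3)
    m=(H[:,2]>.08)&(H[:,2]<.092)&(np.hypot(H[:,0]-.55,H[:,1]-.127)<.095)&(H[:,1]<.19);p=H[m][:,:2]
    from scipy.optimize import least_squares
    r=least_squares(lambda q:np.hypot(p[:,0]-q[0],p[:,1]-q[1])-.078,[.55,.13],loss='soft_l1',f_scale=.002).x
    return r.round(4),len(p)
print(rim(np.load('pics/top0.npz')),rim(np.load('pics/t2.npz')),rim(snap('top','t3')),read_state()['tool_pos'])
E
```

```text
(array([0.5509, 0.1294]), 378) (array([0.5507, 0.1269]), 390) (array([0.5507, 0.1247]), 361) [0.57759402 0.2365242  0.1110739 ]
```

Request:
{"name": "jog_arm", "arguments": {
  "targets": [
    [[5.6, -3.7, 0, 0, 0, 0, 0], [6.1, -2.8, 0, 0, 0, 0, 0], [0, 0, 0, 0, 0, 0, 0], [0, 0, 0, 0, 0, 0, 0], [0, 0, 0, 0, 0, 0, 0]]
  ]
}}

```text
time_s: 6.18
tool_pos: [0.5679, 0.2307, 0.1111]
orientation: [3.134, 0.014, -3.128]
wrist_force: [1.9, -2.0, -1.7]
grip_width: 0.0218
```

Request:
{"name": "jog_arm", "arguments": {
  "targets": [
    [[6.4, -2.2, 0, 0, 0, 0, 0], [6.6, -1.2, 0, 0, 0, 0, 0], [0, 0, 0, 0, 0, 0, 0], [0, 0, 0, 0, 0, 0, 0], [0, 0, 0, 0, 0, 0, 0]]
  ]
}}

```text
time_s: 6.6
tool_pos: [0.5569, 0.2275, 0.1111]
orientation: [3.134, 0.018, -3.128]
wrist_force: [2.8, -2.3, -2.1]
grip_width: 0.0215
```

Request:
{"name": "jog_arm", "arguments": {
  "targets": [
    [[6.7, -0.5, 0, 0, 0, 0, 0], [6.7, 0.3, 0, 0, 0, 0, 0], [0, 0, 0, 0, 0, 0, 0], [0, 0, 0, 0, 0, 0, 0], [0, 0, 0, 0, 0, 0, 0]]
  ]
}}

```text
time_s: 7.02
tool_pos: [0.5456, 0.2272, 0.111]
orientation: [3.133, 0.022, -3.128]
wrist_force: [1.1, -2.3, -2.0]
grip_width: 0.0214
```

```bash
python3 - <<'E'
from h import *
from scipy.optimize import least_squares
def rim(im):
    H=np.array([[pt(im,u,v) for u in range(130,240)] for v in range(180,280)]).reshape(-1,3)
    m=(H[:,2]>.08)&(H[:,2]<.092)&(np.hypot(H[:,0]-.55,H[:,1]-.127)<.095)&(H[:,1]<.19);p=H[m][:,:2]
    return least_squares(lambda q:np.hypot(p[:,0]-q[0],p[:,1]-q[1])-.078,[.55,.13],loss='soft_l1',f_scale=.002).x.round(4)
im=snap('top','t4');print(rim(im),read_state()['tool_pos'],read_state()['wrist_force'])
E
```

```text
[0.5506 0.1248] [0.54565847 0.22715167 0.11103068] [ 1.41207282 -2.08943437 -1.6679934 ]
```

The bowl has stopped moving (y 0.1248 on two readings) and the crank has turned 4.52 rad or more, so the clamp is firm. I'll open slightly and lift.

Request:
{"name": "jog_arm", "arguments": {
  "targets": [
    [[0, 0, 0, 0, 0, 0, 0.31], [0, 0, 0, 0, 0, 0, 0.31], [0, 0, 0, 0, 0, 0, 0.31], [0, 0, -10, 0, 0, 0, 0.31], [0, 0, -20, 0, 0, 0, 0.31]]
  ]
}}

```text
time_s: 7.48
tool_pos: [0.5438, 0.2277, 0.1395]
orientation: [3.133, 0.017, -3.129]
wrist_force: [0.4, 0.1, -0.2]
grip_width: 0.0293
```

Request:
{"name": "jog_arm", "arguments": {
  "targets": [
    [[0, 0, -30, 0, 0, 0, 0.31], [0, 0, -30, 0, 0, 0, 1], [0, 0, -20, 0, -0.02, 0, 1], [0, -20, 0, 0, 0, 0, 1], [0, -38, 0, 0, 0, 0, 1]]
  ]
}}

```text
time_s: 7.9
tool_pos: [0.5435, 0.1731, 0.23]
orientation: [3.129, 0.045, -3.124]
wrist_force: [0.6, -0.1, -0.3]
grip_width: 0.0509
```

Request:
{"name": "jog_arm", "arguments": {
  "targets": [
    [[4, -36, 0, 0, 0.02, 0, 1], [4, -36, 0, 0, 0.02, 0, 1], [4, -36, 0, 0, 0, 0, 1], [4, -36, 0, 0, 0, -0.01, 1], [4, -36, 0, 0, 0, 0, 1]]
  ]
}}

```text
time_s: 8.32
tool_pos: [0.5264, -0.0122, 0.2335]
orientation: [3.128, 0.011, -3.107]
wrist_force: [1.1, 0.2, 0.8]
grip_width: 0.0843
```

Request:
{"name": "jog_arm", "arguments": {
  "targets": [
    [[4, -36, 0, 0, 0, 0, 1], [4, -36, 0, 0, 0, 0, 1], [4, -30, 0, 0, 0, 0, 1], [3, -15, 0, 0, 0, 0, 1], [0, 0, 0, 0, 0, 0, 1]]
  ]
}}

```text
time_s: 8.73
tool_pos: [0.5134, -0.1405, 0.2365]
orientation: [3.129, 0.016, -3.112]
wrist_force: [-0.5, -0.2, 0.6]
grip_width: 0.0952
```

Request:
{"name": "jog_arm", "arguments": {
  "targets": [
    [[4, 7, 0, 0.012, 0.016, 0.03, 1], [0, 0, 25, 0, 0, 0, 1], [0, 0, 25, 0, 0, 0, 1], [0, 0, 10, 0, 0, 0, 1], [0, 0, 0, 0, 0, 0, 1]]
  ]
}}

```text
time_s: 9.15
tool_pos: [0.5102, -0.1321, 0.1792]
orientation: [-3.141, 0.006, 3.137]
wrist_force: [0.8, -0.2, 0.8]
grip_width: 0.0952
```

```bash
python3 - <<'E'
from h import *
im=snap('wrist','w2');t=snap('side','s5');print(read_state()['tool_pos'],read_state()['orientation'])
c=np.hstack([im['frame'][:,80:480],cv2.resize(t['frame'][130:270,270:405],(400,420))]);cv2.imwrite('pics/c4.png',c)
E
```

```text
[ 0.51089433 -0.13250269  0.18079285] [-3.13968251  0.00825838  3.13693386]
```

View pics/c4.png

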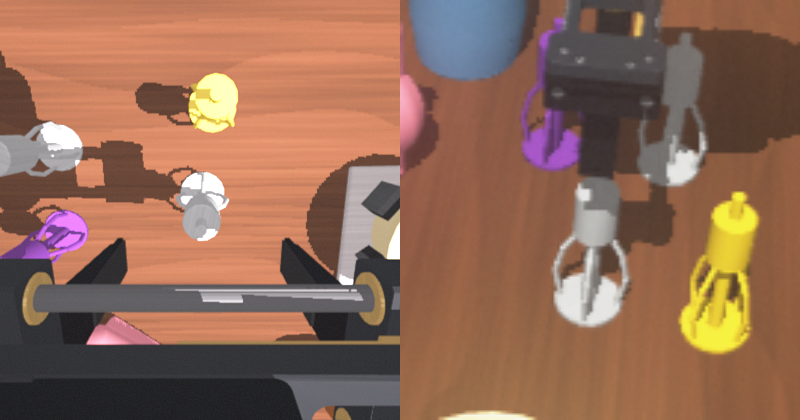

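The silver beater A is centred between the fingers at (204,222), with yellow and purple well clear. Descending.

Request:
{"name": "jog_arm", "arguments": {
  "targets": [
    [[2, -1, 25, 0, 0.008, 0, 1], [0, 0, 30, 0, 0, 0, 1], [0, 0, 25, 0, 0, 0, 1], [0, 0, 13, 0, 0, 0, 1], [0, 0, 0, 0, 0, 0, 1]]
  ]
}}

```text
time_s: 9.67
tool_pos: [0.514, -0.1332, 0.0922]
orientation: [-3.135, 0.013, 3.139]
wrist_force: [-0.4, 0.6, 0.3]
grip_width: 0.0953
```

Request:
{"name": "jog_arm", "arguments": {
  "targets": [
    [[0, 0, 0, 0, 0, 0, 0.5], [0, 0, 0, 0, 0, 0, 0.5], [0, 0, 0, 0, 0, 0, 0.5], [0, 0, 0, 0, 0, 0, 0.5], [0, 0, 0, 0, 0, 0, 0.5]]
  ]
}}

```text
time_s: 10.08
tool_pos: [0.5166, -0.1334, 0.0978]
orientation: [-3.133, 0.019, 3.14]
wrist_force: [-0.1, -0.8, -0.0]
grip_width: 0.0674
```

Request:
{"name": "jog_arm", "arguments": {
  "targets": [
    [[7, 0, 8, 0, 0.02, 0, 0.5], [0, 0, 8, 0, 0, 0, 0.5], [0, 0, 3, 0, 0, 0, 0.4], [0, 0, 0, 0, 0, 0, 0], [0, 0, 0, 0, 0, 0, 0]]
  ]
}}

```text
time_s: 10.5
tool_pos: [0.5091, -0.1337, 0.0777]
orientation: [-3.132, -0.001, 3.139]
wrist_force: [-0.5, -0.3, 1.3]
grip_width: 0.0341
```

Request:
{"name": "jog_arm", "arguments": {
  "targets": [
    [[0, 0, 0, 0, 0, 0, 0], [0, 0, 0, 0, 0, 0, 0], [0, 0, 0, 0, 0, 0, 0], [0, 0, 0, 0, 0, 0, 0], [0, 0, 0, 0, 0, 0, 0]]
  ]
}}

```text
time_s: 10.92
tool_pos: [0.5091, -0.1336, 0.0776]
orientation: [-3.132, -0.002, 3.139]
wrist_force: [-0.3, 0.0, -0.7]
grip_width: 0.0314
```

Gripped at 32 mm. I'll lift 35 mm and weigh it.

Request:
{"name": "jog_arm", "arguments": {
  "targets": [
    [[0, 0, -10, 0, 0, 0, 0], [0, 0, -12, 0, 0, 0, 0], [0, 0, -12, 0, 0, 0, 0], [0, 0, 0, 0, 0, 0, 0], [0, 0, 0, 0, 0, 0, 0]]
  ]
}}

```text
time_s: 11.33
tool_pos: [0.5088, -0.1332, 0.1143]
orientation: [-3.133, -0.003, 3.139]
wrist_force: [-0.8, -0.6, -2.4]
grip_width: 0.0314
```

Request:
{"name": "jog_arm", "arguments": {
  "targets": [
    [[0, 0, 0, 0, 0, 0, 0], [0, 0, 0, 0, 0, 0, 0], [0, 0, 0, 0, 0, 0, 0], [0, 0, 0, 0, 0, 0, 0], [0, 0, 0, 0, 0, 0, 0]]
  ]
}}

```text
time_s: 11.75
tool_pos: [0.5082, -0.133, 0.113]
orientation: [-3.133, -0.005, 3.139]
wrist_force: [0.7, 0.0, -1.8]
grip_width: 0.0317
```

Request:
{"name": "jog_arm", "arguments": {
  "targets": [
    [[0, 0, 0, 0, 0, 0, 0], [0, 0, 0, 0, 0, 0, 0], [0, 0, 0, 0, 0, 0, 0], [0, 0, 0, 0, 0, 0, 0], [0, 0, 0, 0, 0, 0, 0]]
  ]
}}

```text
time_s: 12.17
tool_pos: [0.5079, -0.133, 0.1123]
orientation: [-3.134, -0.006, 3.139]
wrist_force: [0.3, -0.1, -2.2]
grip_width: 0.0316
```

```bash
python3 - <<'E'
from h import *
f=[]
for i in range(20): get_image('wrist'); f.append(read_state()['wrist_force'])
print(np.mean(f,0),np.std(f,0),read_state()['tool_pos'],read_state()['orientation'])
E
```

```text
[ 0.13582708 -0.02937278 -1.81243303] [0.3561809  0.54356969 0.42925222] [ 0.50795762 -0.1329306   0.11227902] [-3.13382474 -0.00582205  3.13927982]
```

A weighs about 1.8 N (0.185 kg), so it's the lighter one. I'll lower it back onto the counter.

Request:
{"name": "jog_arm", "arguments": {
  "targets": [
    [[0, 0, 10, 0, 0, 0, 0], [0, 0, 10, 0, 0, 0, 0], [0, 0, 7, 0, 0, 0, 0], [0, 0, 1, 0, 0, 0, 0], [0, 0, 0, 0, 0, 0, 0]]
  ]
}}

```text
time_s: 13.58
tool_pos: [0.5075, -0.1331, 0.0806]
orientation: [-3.134, -0.007, 3.139]
wrist_force: [-0.0, 0.3, -1.7]
grip_width: 0.0316
```

Request:
{"name": "jog_arm", "arguments": {
  "targets": [
    [[0, 0, 2, 0, 0, 0, 0], [0, 0, 1, 0, 0, 0, 0], [0, 0, 0, 0, 0, 0, 0], [0, 0, 0, 0, 0, 0, 0], [0, 0, 0, 0, 0, 0, 0]]
  ]
}}

```text
time_s: 14.0
tool_pos: [0.5078, -0.1333, 0.0779]
orientation: [-3.134, -0.006, 3.139]
wrist_force: [-0.0, -0.1, -1.0]
grip_width: 0.0319
```

Request:
{"name": "jog_arm", "arguments": {
  "targets": [
    [[0, 0, 0.6, 0, 0, 0, 0], [0, 0, 0.3, 0, 0, 0, 0], [0, 0, 0, 0, 0, 0, 0], [0, 0, 0, 0, 0, 0, 0], [0, 0, 0, 0, 0, 0, 0]]
  ]
}}

```text
time_s: 14.42
tool_pos: [0.508, -0.1334, 0.0776]
orientation: [-3.133, -0.005, 3.139]
wrist_force: [-0.2, -0.3, -0.1]
grip_width: 0.0314
```

Request:
{"name": "jog_arm", "arguments": {
  "targets": [
    [[0, 0, 0, 0, 0, 0, 0.7], [0, 0, 0, 0, 0, 0, 0.7], [0, 0, 0, 0, 0, 0, 0.7], [0, 0, 0, 0, 0, 0, 0.7], [0, 0, 0, 0, 0, 0, 1]]
  ]
}}

```text
time_s: 14.83
tool_pos: [0.5083, -0.1335, 0.0776]
orientation: [-3.133, -0.004, 3.139]
wrist_force: [0.8, -0.2, 0.1]
grip_width: 0.0596
```

Request:
{"name": "jog_arm", "arguments": {
  "targets": [
    [[0, 0, -20, 0, 0, 0, 1], [0, 0, -35, 0, 0, 0, 1], [0, 0, -38, 0, 0, 0, 1], [0, 0, -30, 0, 0, 0, 1], [5, -20, 0, 0, 0, 0, 1]]
  ]
}}

```text
time_s: 15.25
tool_pos: [0.5033, -0.1506, 0.2041]
orientation: [-3.136, -0.01, 3.141]
wrist_force: [0.4, -0.7, 0.3]
grip_width: 0.092
```

Request:
{"name": "jog_arm", "arguments": {
  "targets": [
    [[11, -33, 0, 0, 0, 0, 1], [11, -33, 0, 0, 0, 0, 1], [11, -33, 0, 0, 0, 0, 1], [8, -25, 0, 0, 0, 0, 1], [0, 0, 0, 0, 0, 0, 1]]
  ]
}}

```text
time_s: 15.67
tool_pos: [0.4613, -0.2808, 0.2093]
orientation: [-3.131, -0.003, -3.138]
wrist_force: [-0.4, 0.3, 0.4]
grip_width: 0.0953
```

```bash
python3 - <<'E'
from h import *
t=snap('top','t6');s=snap('side','s6');r=read_state();print(r['tool_pos'],r['orientation'])
c=np.hstack([cv2.resize(t['frame'][190:300,90:390],(500,183)),np.zeros((183,300,3),np.uint8)])
d=np.hstack([cv2.resize(s['frame'][120:420,220:420],(267,400)),np.zeros((400,533,3),np.uint8)])
w=snap('wrist','w6')['frame'];d[:400,267:800]=cv2.resize(w,(533,400))
cv2.imwrite('pics/c5.png',np.vstack([c,d]))
E
```

```text
[ 0.46188221 -0.27788929  0.20912447] [-3.13228972 -0.00354321 -3.13767704]
```

View pics/c5.png

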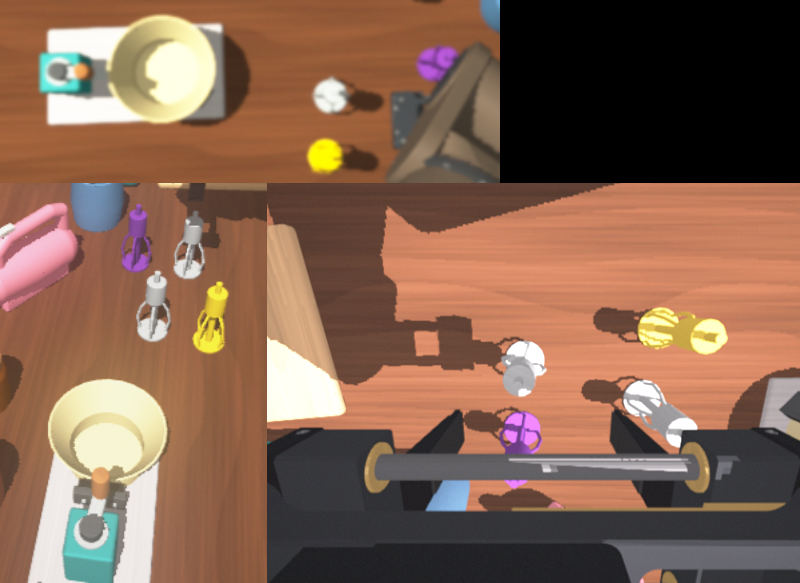

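A stands upright again, and the crank grip now points at the bowl. Beater B (silver, wrist view at about (520,370)) is next.

Request:
{"name": "jog_arm", "arguments": {
  "targets": [
    [[6, -14, 0, 0, 0, 0, 1], [0, 0, 20, 0, 0, 0, 1], [0, 0, 20, 0, 0, 0, 1], [0, 0, 10, 0, 0, 0, 1], [0, 0, 0, 0, 0, 0, 1]]
  ]
}}

```text
time_s: 16.23
tool_pos: [0.4584, -0.2862, 0.1584]
orientation: [-3.132, -0.002, -3.13]
wrist_force: [-0.1, -0.2, -0.5]
grip_width: 0.0952
```

Request:
{"name": "jog_arm", "arguments": {
  "targets": [
    [[4, -10, 10, 0, 0, 0, 1], [0, -1, 25, 0, 0, 0, 1], [0, -1, 25, 0, 0, 0, 1], [0, 0, 15, 0, 0, 0, 0.6], [0, 0, 0, 0, 0, 0, 0.6]]
  ]
}}

```text
time_s: 16.65
tool_pos: [0.4567, -0.2987, 0.0823]
orientation: [-3.129, 0.002, -3.123]
wrist_force: [-0.1, -0.2, -0.5]
grip_width: 0.0866
```

Request:
{"name": "jog_arm", "arguments": {
  "targets": [
    [[2, 4, 4, 0, 0, 0.015, 0.5], [0, 0, 0, 0, 0, 0, 0.5], [0, 0, 0, 0, 0, 0, 0.5], [0, 0, 0, 0, 0, 0, 0.5], [0, 0, 0, 0, 0, 0, 0.5]]
  ]
}}

```text
time_s: 17.07
tool_pos: [0.4556, -0.295, 0.0807]
orientation: [-3.127, 0.005, -3.139]
wrist_force: [-0.2, -0.3, -0.2]
grip_width: 0.0538
```

Request:
{"name": "jog_arm", "arguments": {
  "targets": [
    [[1, 0, 3, 0, 0, 0, 0.3], [0, 0, 0, 0, 0, 0, 0], [0, 0, 0, 0, 0, 0, 0], [0, 0, 0, 0, 0, 0, 0], [0, 0, 0, 0, 0, 0, 0]]
  ]
}}

```text
time_s: 17.48
tool_pos: [0.455, -0.2955, 0.0791]
orientation: [-3.125, 0.007, -3.139]
wrist_force: [-0.4, -0.1, -0.4]
grip_width: 0.0312
```

Request:
{"name": "jog_arm", "arguments": {
  "targets": [
    [[0, 0, 0, 0, 0, 0, 0], [0, 0, 0, 0, 0, 0, 0], [0, 0, 0, 0, 0, 0, 0], [0, 0, 0, 0, 0, 0, 0], [0, 0, 0, 0, 0, 0, 0]]
  ],
  "squeeze": 45
}}

```text
time_s: 17.9
tool_pos: [0.4551, -0.2955, 0.0791]
orientation: [-3.125, 0.007, -3.139]
wrist_force: [-0.1, 0.6, -0.5]
grip_width: 0.0314
```

Request:
{"name": "jog_arm", "arguments": {
  "targets": [
    [[0, 0, -10, 0, 0, 0, 0], [0, 0, -15, 0, 0, 0, 0], [0, 0, -15, 0, 0, 0, 0], [0, 0, 0, 0, 0, 0, 0], [0, 0, 0, 0, 0, 0, 0]]
  ]
}}

```text
time_s: 18.32
tool_pos: [0.4535, -0.2939, 0.1205]
orientation: [-3.128, 0.003, -3.139]
wrist_force: [-0.0, -0.3, -5.1]
grip_width: 0.0313
```

```bash
python3 - <<'E'
from h import *
f=[]
for i in range(12): get_image('wrist'); f.append(read_state()['wrist_force'])
print(np.mean(f,0),np.std(f,0),read_state()['tool_pos'],read_state()['orientation'])
E
```

```text
[ 0.09978163 -0.01482426 -4.31987014] [0.3144667  0.52847037 0.32248125] [ 0.45362097 -0.29388971  0.1200536 ] [-3.12832361e+00  2.83359871e-03 -3.13854345e+00]
```

B weighs 4.3 N, so it's the heavier one. I'll raise it high enough to clear A and carry it to the bowl.

Request:
{"name": "jog_arm", "arguments": {
  "targets": [
    [[0, 0, -25, 0, 0, 0, 0], [0, 0, -35, 0, 0, 0, 0], [0, 0, -38, 0, 0, 0, 0], [0, 0, -35, 0, 0, 0, 0], [0, 0, -20, 0, 0, 0, 0]]
  ]
}}

```text
time_s: 19.33
tool_pos: [0.4513, -0.2904, 0.2736]
orientation: [-3.137, -0.007, -3.139]
wrist_force: [0.8, 0.3, -4.0]
grip_width: 0.0315
```

Request:
{"name": "jog_arm", "arguments": {
  "targets": [
    [[-4, 15, 0, 0, 0, 0, 0], [-7, 30, 0, 0, 0, 0, 0], [-7, 30, 0, 0, 0, 0, 0], [-7, 30, 0, 0, 0, 0, 0], [-7, 30, 0, 0, 0, 0, 0]]
  ]
}}

```text
time_s: 19.75
tool_pos: [0.4841, -0.1567, 0.2788]
orientation: [-3.128, 0.003, 3.137]
wrist_force: [0.4, -0.1, -4.0]
grip_width: 0.0315
```

Request:
{"name": "jog_arm", "arguments": {
  "targets": [
    [[-7, 30, 0, 0, 0, 0, 0], [-7, 30, 0, 0, 0, 0, 0], [-7, 30, 0, 0, 0, 0, 0], [-7, 30, 0, 0, 0, 0, 0], [-7, 30, 0, 0, 0, 0, 0]]
  ]
}}

```text
time_s: 20.17
tool_pos: [0.5197, 0.0008, 0.2771]
orientation: [-3.128, 0.003, 3.135]
wrist_force: [1.2, 1.1, -3.8]
grip_width: 0.0312
```

Request:
{"name": "jog_arm", "arguments": {
  "targets": [
    [[-7, 30, 0, 0, 0, 0, 0], [-7, 30, 0, 0, 0, 0, 0], [-7, 30, 0, 0, 0, 0, 0], [-5, 18, 0, 0, 0, 0, 0], [0, 4, 0, 0, 0, 0, 0]]
  ]
}}

```text
time_s: 20.58
tool_pos: [0.5465, 0.1231, 0.2751]
orientation: [-3.129, 0.003, 3.139]
wrist_force: [-0.8, 0.1, -4.3]
grip_width: 0.0316
```

Request:
{"name": "jog_arm", "arguments": {
  "targets": [
    [[0, 0, 10, 0, 0, 0, 0], [0, 0, 20, 0, 0, 0, 0], [0, 0, 20, 0, 0, 0, 0], [0, 0, 10, 0, 0, 0, 0], [0, 0, 0, 0, 0, 0, 0]]
  ]
}}

```text
time_s: 21.0
tool_pos: [0.5452, 0.1207, 0.2106]
orientation: [-3.128, 0.003, 3.141]
wrist_force: [-0.8, -0.8, -4.8]
grip_width: 0.0318
```

Request:
{"name": "jog_arm", "arguments": {
  "targets": [
    [[-5, 4, 0, 0, 0, 0, 0], [0, 0, 0, 0, 0, 0, 0], [0, 0, 0, 0, 0, 0, 0], [0, 0, 0, 0, 0, 0, 0], [0, 0, 0, 0, 0, 0, 0]]
  ]
}}

```text
time_s: 21.42
tool_pos: [0.551, 0.1224, 0.2114]
orientation: [-3.128, 0.003, 3.138]
wrist_force: [0.6, 0.1, -4.7]
grip_width: 0.0316
```

Request:
{"name": "jog_arm", "arguments": {
  "targets": [
    [[0, 0, 0, 0, 0, 0, 0], [0, 0, 0, 0, 0, 0, 0], [0, 0, 0, 0, 0, 0, 0], [0, 0, 0, 0, 0, 0, 0], [0, 0, 0, 0, 0, 0, 0]]
  ]
}}

```text
time_s: 21.83
tool_pos: [0.5512, 0.1224, 0.2128]
orientation: [-3.128, 0.006, 3.138]
wrist_force: [0.4, -0.2, -4.1]
grip_width: 0.0315
```

```bash
python3 - <<'E'
from h import *
s=snap('side','s7');t=snap('top','t7');r=read_state();print(r['tool_pos'],r['orientation'],r['qvel'].round(4),r['time_s'])
cv2.imwrite('pics/c6.png',np.hstack([cv2.resize(s['frame'][120:420,200:420],(400,545)),cv2.resize(t['frame'][180:300,90:390],(400,160)) if 0 else cv2.copyMakeBorder(cv2.resize(t['frame'][180:300,90:390],(400,160)),0,385,0,0,0)]))
E
```

```text
[0.5512357  0.12236889 0.21280084] [-3.12806415  0.00570222  3.13839897] [-0.0018  0.0006  0.0015 -0.0004 -0.0007  0.0004] 21.9333
```

View pics/c6.png

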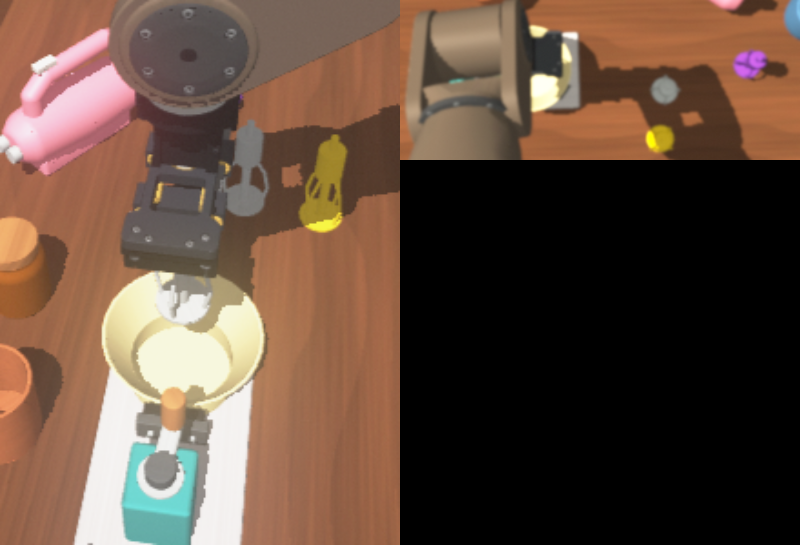

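B hangs upright over the bowl with its foot about 49 mm above the rim. A stands upright and the crank hasn't moved. Handing in.

```bash
python3 -c "from rig import close_job;print(close_job())"
```

```text
the job is handed in; nothing more can be done
None
```

The job is handed in at about 22 s of the 72 s allowed, with the heavier beater still held over the bowl. No verdict came back, so success is judged only from my own checks.

- **Clamp:** I turned the crank about 4.5 rad clockwise without meeting the hard stop. The bowl moved about 5 mm and then stopped moving (y 0.1248 m on two top views). The jaw's force could not be measured directly. From the crank angle and your figures it should be at least about 8 N.
- **Weighing:** Beater A weighed about 1.8 N, so it is the lighter. Beater B weighed about 4.3 N, so it is the heavier. A went back down where it had stood, and later pictures show it upright.
- **Final hold:** B is upright to within about 0.015 rad and roughly 2 mm off the bowl's middle. Its foot is about 49 mm above the rim, the joints are nearly still and the wrist force is just its own weight.

No check failed or disagreed. The arm drifted a few millimetres during some moves, which I corrected before each grasp.

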